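Charge a grinding jar through the gated hopper

TASK

Charge the grinding jar: tip all six grinding balls out of the white porcelain casserole into the hopper while its gate is shut, and stand the empty casserole upright on the bench again. Then swing the cam lever with the red grip up to its point of highest lift, where the gate is fully raised, and hold it there while the balls run down into the jar; the lever springs back when let go, so finish still holding it there. Leave the other things on the bench where they are.

Things in the scene. Friction and masses are not known exactly. Their poses are not given: they have to be found in the camera images.
- casserole: white porcelain dish with a straight handle, loose, about 170 g, the balls in it at the start. 40 mm high, conical: foot 52 mm, rim 108 mm across; wall 4 mm, inner floor 6 mm up. Origin: centre of its underside; z up. Handle: a bar 12 mm wide, 16 mm tall, its middle 36 mm above the underside, running out along -x from 48 to 114 mm from the centre line
- ball0_center (a point): centre of grinding ball 1 of 6, a smooth, slippery sand-coloured ceramic ball 16 mm across, 13 g, which rolls freely; at the start in the casserole
- ball1_center (a point): centre of grinding ball 2 of 6, a smooth, slippery sand-coloured ceramic ball 16 mm across, 13 g, which rolls freely; at the start in the casserole
- ball2_center (a point): centre of grinding ball 3 of 6, a smooth, slippery sand-coloured ceramic ball 16 mm across, 13 g, which rolls freely; at the start in the casserole
- ball3_center (a point): centre of grinding ball 4 of 6, a smooth, slippery sand-coloured ceramic ball 16 mm across, 13 g, which rolls freely; at the start in the casserole
- ball4_center (a point): centre of grinding ball 5 of 6, a smooth, slippery sand-coloured ceramic ball 16 mm across, 13 g, which rolls freely; at the start in the casserole
- ball5_center (a point): centre of grinding ball 6 of 6, a smooth, slippery sand-coloured ceramic ball 16 mm across, 13 g, which rolls freely; at the start in the casserole
- charger: ball charger, fixed to the bench: base plate 300 x 170 mm, on it a steel hopper with a sloping chute, a brass gate across its low end, a clear spout and the jar under it. Origin: underside of the base plate, below the gate; z up, +x is the way the balls run, from hopper (-x) to jar (+x). In front of the gate a brass yoke reaches 51 mm to each side, 204 mm high (231 with the gate raised)
- hopper_mouth (a point): centre of the hopper's open mouth, 207 mm above the bench. The mouth is a rectangle, 116 mm along the charger's x by 120 mm along its y; below it the two y sides slope in to a chute 54 mm wide, whose floor falls from 163 mm height at the back to 105 mm at the gate
- jar_floor (a point): centre of the inner floor of the steel grinding jar, which is fixed in its seat under the spout. Jar 92 mm across, 78 mm inside, its rim 63 mm above this point; axes as the charger's
- shaft (a point): point on the axis of the cam shaft in the plane in which the lever swings, 180 mm above the bench and 58 mm in front (+x of the charger) of the gate; the shaft runs along the charger's x
- lever_grip (a point): centre of the red grip at the end of the cam lever, 105 mm from the shaft axis: a short round barrel, 30 mm across and 36 mm long, lying parallel to the shaft (along the charger's x) with flat ends
- cam_lever: the cam lever: a round bar 10 mm thick from a hub on the shaft, with the red barrel grip. Its origin lies on the shaft axis at the gate. It turns with the shaft in an upright plane across the charger's x
- camshaft (a joint): angle of cam lever and eccentric, rad. 0: at rest, gate shut, lever pointing to the charger's -y and 30 degrees below level. Grows as the grip swings up towards the charger's +y. Highest lift at 2.09 = lever straight up; beyond it (stop at 2.6) the gate sinks again. A spring (0.12 N m at rest, 0.37 upright: 3 to 4 N at the grip) returns it to 0 when let go
- gate (a joint): lift of the brass gate, m: 0 shut, 0.0270 at the cam's highest lift; moved only by the cam
- tube_rack: red rack, 200 x 60 mm, 85 mm high, holding four capped tubes that reach 120 mm; origin under its centre, long side along its x
- tip_box: stack of yellow pipette-tip trays on a white base, 122 x 86 mm, 89 mm high; origin under its centre
- microtube_rack: low blue rack with rows of small round holes and one white microtube cap, 68 x 226 mm, 34 mm high over the cap; origin under its centre, long side along its y
- spare_jar: second steel grinding jar, shut with a dark knobbed lid, 94 mm across, 96 mm high; origin under its centre
- alcohol_bottle: white bottle with a blue cap, 72 mm across, 170 mm high; origin under its centre
- spatula: thin steel micro-spatula lying flat, a round rod with flat ends, 180 mm long along its x, 11 mm wide; origin under its middle
Not all that is in view belongs to the job. Of the things that look like the casserole, the middle-sized one is meant.

How it is judged:
By the outcome, as a careful person would: the job done as asked, in the order asked, and still so for the second after the job is handed in, while the arm keeps its last pose, push and grip.
It also fails if it takes over 72 s, if anything falls off the work surface, if the arm or the gripper's body presses on something with over 40 N, if the wrist force passes 120 N, or if a joint passes its speed limit or range.

ROBOT

A 7-joint arm with a two-finger parallel gripper is mounted at the origin on the work surface. World frame = base frame: x ahead of the robot, y to its left, z up, the work surface at z = 0. Lengths are in m, angles in rad, forces in N, time in s.
With the tool pointing down it reaches from about 0.425 to 0.95 m from the base axis. Payload 4.7 kg.
Tool frame: the origin (TCP) lies on the centre line of the jaws, within the pads' length; the fingertips stand robot.nose_length ahead of it and the grasp point (between the pads) lies 8 mm behind it (robot.nose_length is the distance from the TCP to the fingertips, in m); z points along the fingers, y is the line along which they close (so a half turn about z gives the same grasp; the last joint's range is limited). The gripper opens to 85 mm and grips with 20 to 120 N. Pads are 22 mm wide; open, the fingers measure 114 mm over their backs; the gripper's body (76 mm by 85 mm) begins 54 mm behind the grasp point. The pads swing forward as they close: fully open they stand 13 mm farther back than shut.
Start: joints at [1.308, 0.469, -0.049, 1.532, 0.024, 1.141, -0.082], TCP at [0.156, -0.657, 0.242] pointing down, gripper open.
Joint ranges: [-2.59, 2.59], [-0.33, 1.99], [-1.39, 1.29], [0.1, 2.45], [-1.04, 4.18], [0.21, 1.99], [-2.66, 2.66]. Speed limits (rad/s): [2.57, 2.57, 3.14, 3.14, 3.14, 3.14, 3.14].

INTERFACE

Orientations are given as [roll, pitch, yaw] about the fixed x, y, z axes, in that order (R = Rz(yaw) Ry(pitch) Rx(roll)).
In Python, from plant import robot gives the robot as it stands. Calls block until the motion is done:
- robot.goto(position, orientation): joint-space move of the TCP to a pose.
- robot.move_straight(position, vel=0.15, attitude=None, contact_N=None): straight line of the TCP; attitude=None keeps the orientation; vel is the mean speed in m/s. With contact_N (N) it stops when the force on the tool has changed by that much, and returns True; else False.
- robot.move_joints(angles): joint-space move.
- robot.grip(opening, strength=None): opening from 0.0 (shut) to 1.0 (fully open); strength is the grip in N (None keeps the last); returns when the fingers have stopped.
- robot.sleep(seconds).
- robot.inverse_kinematics(position, orientation): joint angles nearest the present ones, or None.
- robot.sense(): the state.
- robot.grab_frame(name): name is "scene" or "top" or "wrist"; returns a dict with "image" (480x640x3 uint8, red, green, blue), "range_z" (480x640 float32, m along the optical axis (not along the pixel's ray), 0 where there is no reading), "fx", "fy", "cx", "cy" (pixels), "R" (3x3) and "t" (3): a world point X has camera coordinates R X + t. Camera axes: x right, y down, z forward; pixel columns grow to the right and rows downward; lengths in m; the calibration is good to about 2 mm. A picture is of the moment at which its call begins.
A pose or a line that the arm cannot do raises robot.IKError and nothing moves.
- robot.close_job(): hands the job in; it is judged then, once.
The state is a dict: "t": time; "joint_pos": joint angles; "joint_velocities": joint speeds; "effort": joint torques, N m; "tcp_pos": TCP position; "tcp_rot": TCP orientation; "wrist_force": force on the tool from outside, world axes, zero at the start; "torque": the same for the moment, N m; "opening": opening from 0.0 (shut) to 1.0 (fully open); "gripper_force": force on a finger pad.
Only numpy, scipy, OpenCV 4.12 (cv2) and the standard library are available. Lean on these libraries where they do the work, as an engineer would, in place of code of your own. Each camera call takes 0.05 s, during which the arm holds its last target. There are 200 camera calls.

## Working session

There is one attempt and no reset: what is moved stays moved. The work goes in short steps, each a Python script; the robot and the scene stay as the last script left them, time stands still between calls to the robot, and variables do not carry over. Pictures are saved under pics/ and viewed, at most 10 in all, crops included, and the job is handed in when it is done.

```bash
ls; mkdir -p pics; python3 - <<'E'
from plant import robot
import cv2,numpy as np
for n in("scene","top"):
    f=robot.grab_frame(n); np.savez(f"pics/{n}0.npz",**f); cv2.imwrite(f"pics/{n}0.png",f["image"][...,::-1])
    print(n,f["fx"],f["cx"],f["cy"],-f["R"].T@f["t"],f["R"][2])
print(robot.nose_length,robot.sense())
E
```

```text
pics
scene 564.8479709204769 323.3111657810433 244.1358882125104 [ 1.33500223 -0.48702378  0.9108046 ] [-0.6610611   0.4161745  -0.62433725]
top 613.9148705739711 317.19431216141436 254.3945682547729 [0.24992143 0.05420943 1.71693511] [ 0.17483619 -0.01395968 -0.98449857]
0.011 {'t': 0.1, 'joint_pos': array([ 1.30807358,  0.46941011, -0.04860742,  1.53357315,  0.0240943 ,
        1.14098919, -0.08233659]), 'joint_velocities': array([-0.00109356, -0.00198745,  0.00135579, -0.00196616, -0.00044076,
        0.00083169, -0.00065265]), 'effort': array([ 9.53143535e-04, -5.11512315e+01, -4.67090635e-02, -2.38389999e+01,
        1.08866385e-02,  4.43581841e-03,  2.32771720e-05]), 'tcp_pos': array([ 0.15630284, -0.65613762,  0.24133368]), 'tcp_rot': array([-3.13979886e+00,  5.09496559e-05,  2.33823937e-01]), 'wrist_force': array([-0.93515255,  0.42337124,  0.24079638]), 'torque': array([-0.01176601, -0.00027425,  0.00663151]), 'gripper_force': 0.0, 'opening': 1.001449687728934}
```

View pics/scene0.png

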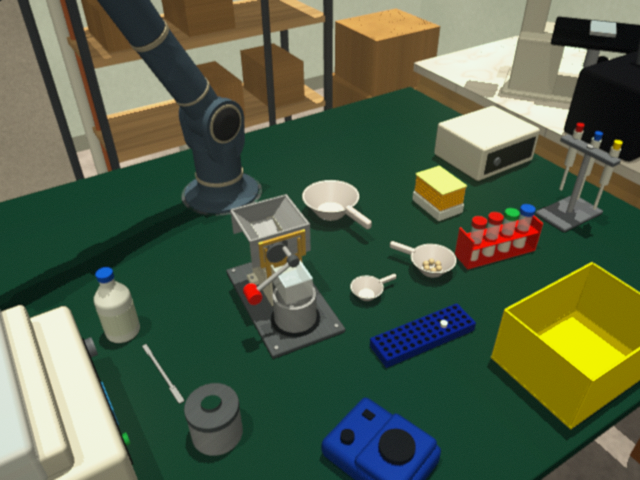

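View pics/top0.png

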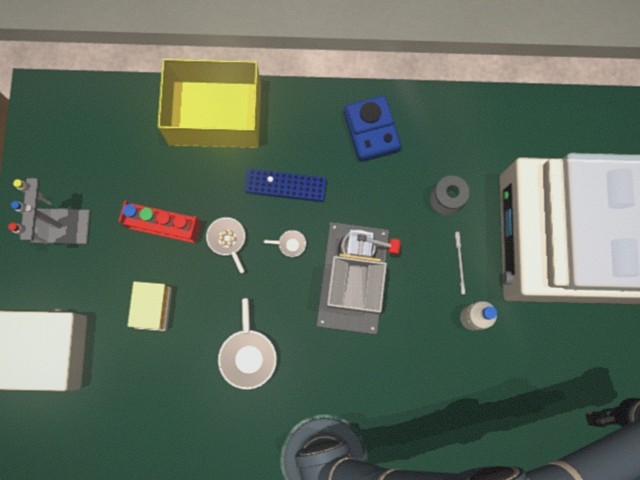

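Candidates in top view: the large empty dish at (248,359), the middle-sized one with balls at (226,237), and the small one at (292,243). I pick (226,237), because it is middle-sized and holds the balls. The red lever grip is at (395,246), the hopper mouth at (357,284) and the jar at (358,243).

```bash
cat > h.py <<'E'
import numpy as np,cv2
def ray(f,uv,z):
    uv=np.atleast_2d(uv).astype(float)
    d=np.c_[(uv[:,0]-f["cx"])/f["fx"],(uv[:,1]-f["cy"])/f["fy"],np.ones(len(uv))]@f["R"]
    o=-f["R"].T@f["t"]
    return o+d*((z-o[2])/d[:,2])[:,None]
def proj(f,X):
    c=np.atleast_2d(X)@f["R"].T+f["t"]; return np.c_[c[:,0]/c[:,2]*f["fx"]+f["cx"],c[:,1]/c[:,2]*f["fy"]+f["cy"]]
def blob(m,pt):
    n,l,s,c=cv2.connectedComponentsWithStats(m.astype(np.uint8)); 
    i=l[pt[1],pt[0]]; return l==i,s[i],c[i]
E
python3 - <<'E'
from h import *
f=dict(np.load("pics/top0.npz")); im=f["image"]
hsv=cv2.cvtColor(im,cv2.COLOR_RGB2HSV)
# casserole: not green
g=(hsv[...,0]>60)&(hsv[...,0]<95)&(hsv[...,1]>90)
m=~g&(im[...,0]>90); 
b,s,c=blob(m,(212,237)); print("cass",s,c)
core=cv2.morphologyEx(b.astype(np.uint8),cv2.MORPH_OPEN,cv2.getStructuringElement(2,(17,17)))
cn=max(cv2.findContours(core,0,1)[0],key=cv2.contourArea)
(e,ax,_)=cv2.fitEllipse(cn); P=ray(f,e,.04)[0]; print("rim",e,ax,P, "diam",np.array(ax)*1.68/614)
hm=b&~cv2.dilate(core,np.ones((5,5))).astype(bool)
hm,_,_=blob(hm,(238,266)); v,u=np.nonzero(hm); H=ray(f,np.c_[u,v],.044); 
d=H[:,:2]-P[:2]; far=np.linalg.norm(d,axis=1).max(); md=d.mean(0); ln=cv2.fitLine(d.astype(np.float32),2,0,.01,.01).ravel()
print("handle far",far,"mean",H.mean(0),"ang from centre",np.arctan2(md[1],md[0]),"line",ln)
red=(im[...,0]>120)&(im[...,1]<60)&(im[...,2]<60)
r,s,c=blob(red,(395,246)); print("grip",s,c,ray(f,c,.1275+.01))
# depth of hopper rim etc
Z=f["range_z"]; v,u=np.mgrid[:480,:640]
C=np.stack([(u-f["cx"])/f["fx"]*Z,(v-f["cy"])/f["fy"]*Z,Z],-1); W=(C-f["t"])@f["R"]
top=(abs(W[...,2]-.207)<.007)&(u>310)&(u<400)&(v>240)&(v<330)
pts=W[top]; print("rim pts",top.sum(),cv2.minAreaRect(pts[:,:2].astype(np.float32)))
pl=(abs(W[...,2]-W[320,350,2])<.004)&(W[...,2]>.003)&(u>300)&(u<410)&(v>210)&(v<340)
print("plate z",W[320,350,2],pl.sum(),cv2.minAreaRect(W[pl][:,:2].astype(np.float32)))
for n,p in dict(rack=(160,220),tip=(150,300),small=(292,243),mt=(285,185)).items(): print(n,W[p[1],p[0]])
cv2.imwrite("pics/c1.png",cv2.resize(im[180:340,190:430,::-1],None,fx=3.3,fy=3.3,interpolation=cv2.INTER_CUBIC))
E
```

```text
cass [ 205  217   41   57 1368] [226.35964912 238.2872807 ]
rim (225.29779052734375, 235.86000061035156) (38.25749969482422, 39.44562911987305) [0.59370148 0.28717169 0.04      ] diam [0.1046785  0.10792941]
handle far 0.11571422736146522 mean [0.51375129 0.24671367 0.044     ] ang from centre -2.6731244150671194 line [ 0.8860741   0.46354362 -0.07995019 -0.04045802]
grip [     0      0    640    480 306866] [319.63170895 239.51272868] [[0.57023099 0.02627982 0.1375    ]]
rim pts 691 ((0.4506796896457672, -0.06772027164697647), (0.13417068123817444, 0.1332247406244278), 83.7511978149414)
plate z 0.0067130548303850285 2608 ((0.5011236667633057, -0.08068975806236267), (0.3653615415096283, 0.31050458550453186), 1.4465214014053345)
rack [0.6168924  0.45216336 0.11550839]
tip [0.405427   0.47052105 0.0897162 ]
small [0.58567665 0.10227802 0.00160025]
mt [0.75022879 0.12660673 0.02142855]
```

View pics/c1.png

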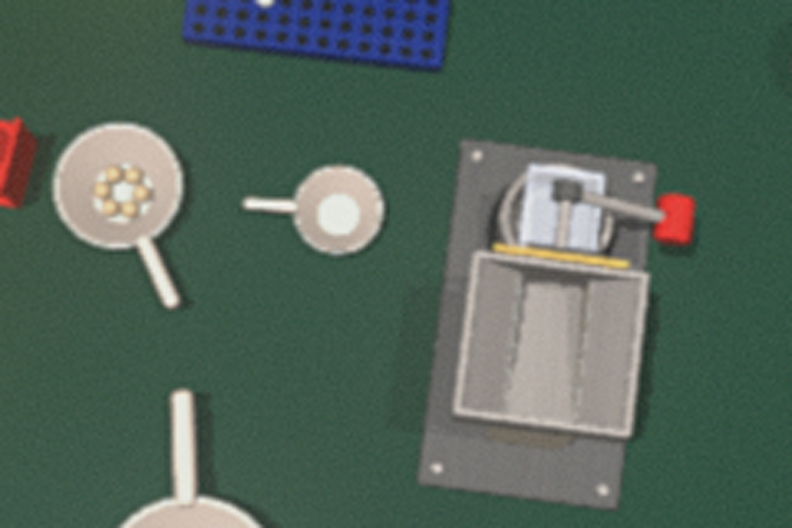

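The crop confirms the choice: the middle dish at crop (120,185) holds six balls and its handle points lower right. The charger plate corners are at crop (463,140), (657,162), (615,508) and (418,483).

```bash
cat >> h.py <<'E'
from scipy.spatial.transform import Rotation as Ro
DY=0.474; DP=np.array([.5937,.2872,0.]); GX=-.088
def tool(Rd,pd,a):
    "TCP pose for dish pose (Rd matrix, pd origin), tool leaned back by a"
    s,c=np.sin(a),np.cos(a); Rt=np.array([[c,0,s],[0,-1,0],[s,0,-c]]).T
    Rt=np.array([[c,0,s],[0,-1,0],[s,0,-c]]) # columns x=(c,0,s) y=-y z=(s,0,-c)
    R=Rd@Rt; p=pd+Rd@np.array([GX,0,.036])+R[:,2]*.008
    return p,Ro.from_matrix(R).as_euler("xyz")
def pour(psi,delta,th,mouth,back=.012,clear=.02):
    ax=np.array([-np.sin(delta),np.cos(delta),0])
    Rd=Ro.from_euler("z",psi).as_matrix()@Ro.from_rotvec(ax*th).as_matrix()
    lip=np.array([.054*np.cos(delta),.054*np.sin(delta),.04])
    d=np.array([np.cos(psi+delta),np.sin(psi+delta),0])
    z=.207+clear+max(0,.04*np.cos(th)-.028*np.sin(th))
    L=np.array([mouth[0],mouth[1],z])-back*d
    return Rd,L-Rd@lip
E
python3 - <<'E'
from h import *
from plant import robot
f=dict(np.load("pics/top0.npz")); im=f["image"].astype(int)
q=np.array([(463,140),(657,162),(615,508),(418,483)])/3.3+[190,180]
P=ray(f,q,.006)[:,:2]; print("plate",P.mean(0),[np.linalg.norm(P[i]-P[i-1]).round(4) for i in range(4)])
d=(P[0]+P[1]-P[2]-P[3]); print("heading",np.arctan2(d[1],d[0]))
r,s,c=blob((im[...,0]>1.8*im[...,1])&(im[...,0]>1.8*im[...,2])&(im[...,0]>90),(395,246))
print("grip px",s,c,ray(f,c,.14))
M=np.array([.4507,-.0677])
for a in (0,30,45,60):
    p,e=tool(Ro.from_euler("z",DY).as_matrix(),DP,np.radians(a)); j=robot.inverse_kinematics(p,e)
    p,e=tool(Ro.from_euler("z",DY).as_matrix(),DP+[0,0,.2],np.radians(a)); j2=robot.inverse_kinematics(p,e)
    print("grasp",a,None if j is None else np.round(j,2), None if j2 is None else np.round(j2,2))
    for de in (-90,-45,0,45,90):
        for ps in range(-180,180,30):
            J=[]
            for th in (0,25,50,75,100):
                p,e=tool(*pour(np.radians(ps),np.radians(de),np.radians(th),M),np.radians(a))
                j=robot.inverse_kinematics(p,e)
                if j is None: break
                J.append(j)
            if len(J)==5:
                J=np.array(J); print(a,de,ps,"maxstep",abs(np.diff(J,axis=0)).max().round(2),J[0].round(2),J[-1].round(2))
E
```

```text
plate [ 0.49121246 -0.07282472] [np.float64(0.2982), np.float64(0.1691), np.float64(0.3004), np.float64(0.1668)]
heading -0.11297334099160258
grip px [388 239  13  15 159] [394.1509434  246.04402516] [[ 0.55722561 -0.16937543  0.14      ]]
grasp 0 [-0.08  0.65 -0.59  1.93  0.53  0.72 -2.08] [ 0.07  0.42 -0.78  1.77  0.33  1.09 -1.92]
0 -90 -180 maxstep 0.47 [ 0.85  0.39 -0.88  1.77  0.33  1.14  1.44] [-0.46  0.73  0.02  1.95  1.24  1.91  0.44]
0 -90 -150 maxstep 0.62 [ 0.91  0.53 -1.17  1.74  0.52  1.23  1.7 ] [-0.41  0.65 -0.24  2.25  1.58  1.9   0.26]
0 -90 0 maxstep 0.5 [ 0.71 -0.05 -0.77  2.15 -0.04  1.03 -1.61] [ 0.92  0.69 -0.31  2.12 -0.94  1.81 -0.4 ]
0 -90 30 maxstep 0.55 [ 0.77 -0.09 -0.67  2.18 -0.06  1.03 -0.91] [ 1.09  0.95 -0.81  1.81 -0.55  1.92 -0.83]
0 -90 120 maxstep 0.8 [ 0.9   0.18 -0.67  1.95  0.13  1.05  0.69] [-0.65  1.23  1.1   1.59  0.41  1.89  1.15]
0 -90 150 maxstep 0.57 [ 0.87  0.29 -0.75  1.85  0.22  1.09  1.09] [-0.48  0.85  0.33  1.72  0.9   1.96  0.63]
0 -45 -30 maxstep 0.58 [ 0.73 -0.06 -0.9   2.15 -0.05  1.03 -2.23] [ 1.04  0.73 -0.62  1.89 -0.82  1.
[... 7566 characters left out ...]
41  0.3  -0.09  1.66 -0.42  1.72 -2.25]
60 0 60 maxstep 0.57 [ 1.49  0.41 -0.67  2.07 -0.78  1.25  0.75] [ 0.43  0.35 -0.88  1.72  0.63  1.82 -1.07]
60 0 90 maxstep 0.56 [ 1.19  0.65 -0.66  1.68 -0.48  1.54  0.69] [ 0.55  0.2  -1.02  1.9   0.77  1.56 -0.67]
60 0 120 maxstep 0.52 [ 0.9   0.85 -0.7   1.34 -0.23  1.86  0.73] [ 0.7  -0.1  -0.98  2.08  0.7   1.05 -0.1 ]
60 45 -150 maxstep 1.53 [-0.75  0.92  0.91  1.4  -0.03  1.97  2.34] [ 1.04  0.85 -1.18  1.47 -0.16  1.74  2.56]
60 90 90 maxstep 0.53 [ 1.09  0.68 -0.73  1.67 -0.51  1.43  0.58] [ 1.7   1.14 -1.28  2.06 -0.74  0.96  2.35]
60 90 120 maxstep 0.45 [ 0.83  0.83 -0.75  1.41 -0.28  1.74  0.64] [ 1.34  1.16 -1.17  1.7  -0.55  1.44  2.16]
```

```bash
python3 - <<'E'
from h import *
from plant import robot
s=robot.sense(); robot.move_straight(s["tcp_pos"]+[0,0,.1],vel=.3)
Rd=Ro.from_euler("z",DY).as_matrix()
p,e=tool(Rd,DP,0); print(p,e)
robot.goto(p+[0,0,.14],e)
f=robot.grab_frame("wrist"); np.savez("pics/w1.npz",**f)
im=f["image"][...,::-1].copy()
for X in (p,DP+[0,0,.04],DP+Rd@[-.114,0,.044]): cv2.circle(im,tuple(proj(f,X)[0].astype(int)),4,(0,0,255),1)
cv2.imwrite("pics/w1.png",im)
print(robot.sense()["t"],robot.sense()["joint_pos"].round(2))
E
```

```text
[0.51540203 0.24703249 0.028     ] [3.14159265 0.         0.474     ]
4.075 [ 0.01  0.47 -0.7   1.83  0.36  0.97 -1.94]
```

View pics/w1.png

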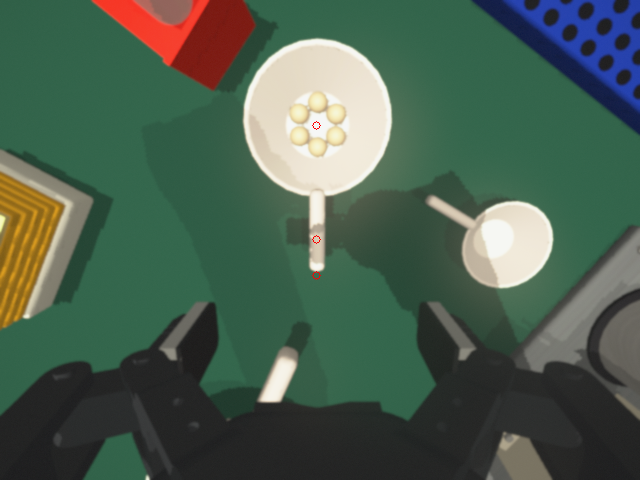

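The wrist view shows the six balls at about (317,123) in the dish, whose rim centre is (317,117), with the handle running straight down to (316,269). My predictions (circles) sit about 6 px short, so I shift about 4 mm along the handle and grasp.

```bash
cat >> h.py <<'E'
DP=DP+.004*np.array([np.cos(DY),np.sin(DY),0])
M=np.array([.4507,-.0677])
E
python3 - <<'E'
from h import *
from plant import robot
Rd=Ro.from_euler("z",DY).as_matrix(); p,e=tool(Rd,DP,0)
robot.move_straight(p,vel=.12,attitude=e,contact_N=8)
print(robot.sense()["tcp_pos"]-p)
robot.grip(0.0,100); s=robot.sense(); print(s["opening"],s["gripper_force"],s["t"])
robot.move_straight(p+[0,0,.05],vel=.08); robot.move_straight(p+[0,0,.25],vel=.2)
s=robot.sense(); print(s["opening"],s["wrist_force"],s["t"],s["joint_pos"].round(2))
for th in (0,30,60,90):
    q,e2=tool(*pour(0,-np.pi/2,np.radians(th),M,.02,.033),0); j=robot.inverse_kinematics(q,e2); print(th,q.round(3),None if j is None else np.round(j,2))
f=robot.grab_frame("scene"); cv2.imwrite("pics/s2.png",f["image"][...,::-1])
E
```

```text
[0.00051412 0.00039123 0.00076631]
0.11978159483485332 97.4518096446991 6.0667
0.11716116987899514 [-0.22747497 -0.32550207 -3.36267266] 7.9917 [ 0.05  0.37 -0.75  1.7   0.27  1.18 -1.86]
0 [0.363 0.006 0.268] [ 0.54 -0.07 -0.62  2.14 -0.04  1.06 -1.63]
30 [0.363 0.005 0.277] [ 0.85  0.03 -0.59  2.13 -0.53  1.19 -1.05]
60 [ 0.363 -0.01   0.281] [ 1.17  0.34 -0.75  2.13 -0.72  1.35 -0.79]
90 [ 0.363 -0.036  0.294] [ 1.3   0.71 -0.84  2.11 -0.81  1.5  -0.7 ]
```

View pics/s2.png

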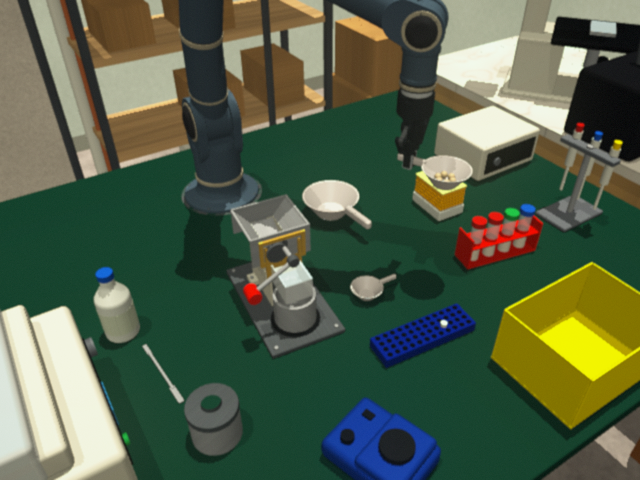

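The dish is held level at (445,172) with the balls in it. Next, the pour.

```bash
python3 - <<'E'
from h import *
from plant import robot
q,e=tool(*pour(0,-np.pi/2,0,M,.02,.033),0)
robot.goto(q+[0,0,.04],e); print(robot.sense()["t"])
def step(th,T):
    q,e=tool(*pour(0,-np.pi/2,np.radians(th),M,.02,.033),0)
    d=np.linalg.norm(q-robot.sense()["tcp_pos"]); robot.move_straight(q,vel=max(d/T,.003),attitude=e)
for th,T in ((20,1.),(40,.8),(55,.8),(70,.8),(92,1.0)): step(th,T); print(th,robot.sense()["t"],robot.sense()["wrist_force"].round(1))
robot.sleep(.5)
f=robot.grab_frame("scene"); g=robot.grab_frame("top")
c1=cv2.resize(f["image"][150:330,190:390],(600,540)); cv2.imwrite("pics/s3.png",c1[...,::-1])
cv2.imwrite("pics/t3.png",cv2.resize(g["image"][200:350,260:440],(720,600))[...,::-1])
E
```

```text
9.1583
20 10.3 [ 0.   0.3 -2.5]
40 11.225 [ 0.6  0.3 -2.7]
55 12.1417 [ 0.4  0.4 -2. ]
70 13.0917 [ 0.4  1.2 -1.5]
92 14.2333 [-0.  -0.2 -1.7]
```

View pics/s3.png

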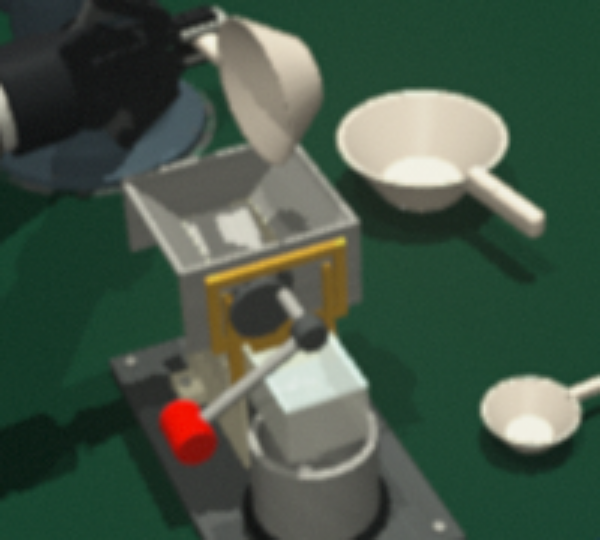

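The dish's interior looks empty at crop (255,95) and nothing is lying on the bench. I return the dish to its spot and check the hopper from above.

```bash
python3 - <<'E'
from h import *
from plant import robot
def step(th,T):
    q,e=tool(*pour(0,-np.pi/2,np.radians(th),M,.02,.033),0)
    d=np.linalg.norm(q-robot.sense()["tcp_pos"]); robot.move_straight(q,vel=max(d/T,.003),attitude=e)
for th,T in ((60,.8),(30,.8)): step(th,T)
q,e=tool(*pour(0,-np.pi/2,0,M,.02,.033),0); robot.move_straight(q+[0,0,.04],vel=.06,attitude=e)
Rd=Ro.from_euler("z",DY).as_matrix(); p,e=tool(Rd,DP,0)
robot.goto(p+[0,0,.2],e)
robot.move_straight(p+[0,0,.03],vel=.2)
print(robot.move_straight(p-[0,0,.004],vel=.03,contact_N=3), robot.sense()["tcp_pos"]-p)
robot.grip(.6); robot.move_straight(p+[0,0,.15],vel=.2)
g=robot.grab_frame("top"); np.savez("pics/t4.npz",**g); s=robot.sense(); print(s["t"],s["joint_pos"].round(2))
a=cv2.resize(g["image"][190:340,190:430],(800,500),interpolation=cv2.INTER_CUBIC); cv2.imwrite("pics/t4.png",a[...,::-1])
E
```

```text
True [-0.00045557 -0.00020313 -0.00016755]
21.8917 [ 0.12  0.52 -0.86  1.81  0.45  1.03 -2.02]
```

View pics/t4.png

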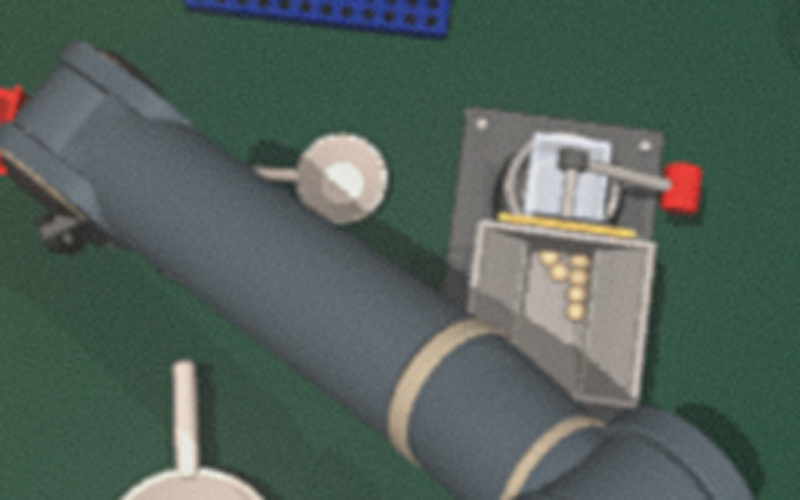

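All six balls lie in the chute behind the gate, at crop (548–580, 258–310). Now I plan the lever swing.

```bash
cat >> h.py <<'E'
HC=-.111; XC=np.array([np.cos(HC),np.sin(HC),0]); YC=np.array([-np.sin(HC),np.cos(HC),0]); ZC=np.array([0,0,1.])
SH=np.array([*M,0])+.1175*XC+.18*ZC
def lever(phi,b,sg=1,r=.105,S=None):
    al=phi-np.pi/6; g=(SH if S is None else S)+r*(-YC*np.cos(al)+ZC*np.sin(al))
    z=YC*np.sin(b)-ZC*np.cos(b); y=sg*XC; R=np.c_[np.cross(y,z),y,z]
    return g+.008*z,Ro.from_matrix(R).as_euler("xyz")
E
python3 - <<'E'
from h import *
from plant import robot
print(lever(0,0)[0])
for sg in(1,-1):
  for b in(-20,0,20,40):
    print(sg,b,end=" ")
    for phi in(0,60,120):
        j=robot.inverse_kinematics(*lever(np.radians(phi),np.radians(b),sg)); print(None if j is None else np.round(j,2),end=" ")
    print()
E
```

```text
[ 0.55740407 -0.17108879  0.1195    ]
1 -20 [ 0.69  0.63 -0.87  1.87  0.92  1.14 -0.75] [ 0.77  0.52 -0.98  1.78  0.8   1.28 -0.6 ] [ 0.64  0.48 -1.02  1.71  0.73  1.41 -0.68] 
1 0 [ 0.93  0.68 -1.01  1.84  0.68  1.02 -0.47] [ 1.    0.57 -1.09  1.74  0.54  1.18 -0.36] [ 0.88  0.5  -1.14  1.69  0.48  1.26 -0.47] 
1 20 [ 1.14  0.84 -1.16  1.78  0.48  1.01 -0.24] [ 1.18  0.72 -1.23  1.69  0.35  1.17 -0.19] [ 1.09  0.62 -1.27  1.69  0.27  1.18 -0.3 ] 
1 40 [ 1.29  1.09 -1.32  1.72  0.38  1.09 -0.12] [ 1.3   0.92 -1.34  1.65  0.21  1.2  -0.08] [ 1.22  0.79 -1.35  1.69  0.09  1.14 -0.15] 
-1 -20 [ 0.86  0.8  -1.18  1.87  1.1   1.34  2.28] [ 0.88  0.62 -1.18  1.78  0.91  1.39  2.46] [ 0.72  0.55 -1.17  1.7   0.81  1.48  2.4 ] 
-1 0 [-0.3   0.54  0.72  1.91 -0.46  0.86 -2.59] [-0.45  0.45  0.92  1.82 -0.41  1.07 -2.63] [ 0.9   0.52 -1.17  1.69  0.5   1.27  2.65] 
-1 20 [ 0.42  0.51 -0.05  1.82 -0.39  0.94 -2.62] [ 0.28  0.39  0.14  1.74 -0.43  1.15 -2.64] [-0.31  0.36  0.72  1.77 -0.6   1.27 -2.63] 
-1 40 [ 0.89  0.69 -0.54  1.74 -0.38  1.05 -2.6 ] [ 0.87  0.55 -0.49  1.68 -0.44  1.23 -2.64] [ 0.56  0.4  -0.24  1.73 -0.62  1.26 -2.66]
```

```bash
python3 - <<'E'
from h import *
from plant import robot
b=np.radians(15); p,e=lever(0,b); z=YC*np.sin(b)-ZC*np.cos(b)
s=robot.sense(); robot.move_straight(s["tcp_pos"]+[0,0,.15],vel=.3)
robot.goto(p-.24*z,e)
robot.move_straight(p-.11*z,vel=.2)
f=robot.grab_frame("wrist"); im=f["image"].astype(int)
m=(im[...,0]>2*im[...,1])&(im[...,0]>2*im[...,2])&(im[...,0]>60)
n,l,st,c=cv2.connectedComponentsWithStats(m.astype(np.uint8)); i=1+st[1:,4].argmax(); print(st[i],c[i])
g=p-.008*z; print("pred",proj(f,g),proj(f,g+[0,0,.01]))
R=ray(f,c[i],g[2]+.008)[0]; d=R-g; print("grip meas",R,"err x",d@XC,"y",d@YC)
for k in (-18,18): print(proj(f,g+k/1000*XC))
o=f["image"][...,::-1].copy(); cv2.circle(o,tuple(proj(f,g)[0].astype(int)),4,(255,255,0),1); cv2.imwrite("pics/w5.png",o); print(robot.sense()["t"])
E
```

```text
[ 295  230   52   41 1963] [320.59806419 250.72032603]
pred [[315.39329539 252.48553972]] [[315.33687894 252.96670249]]
grip meas [ 0.5612343 -0.1700054  0.1355   ] err x 0.003686643498942968 y 0.0015010032727632238
[[290.58395056 252.52810263]]
[[340.19734926 252.4429859 ]]
25.1417
```

View pics/w5.png

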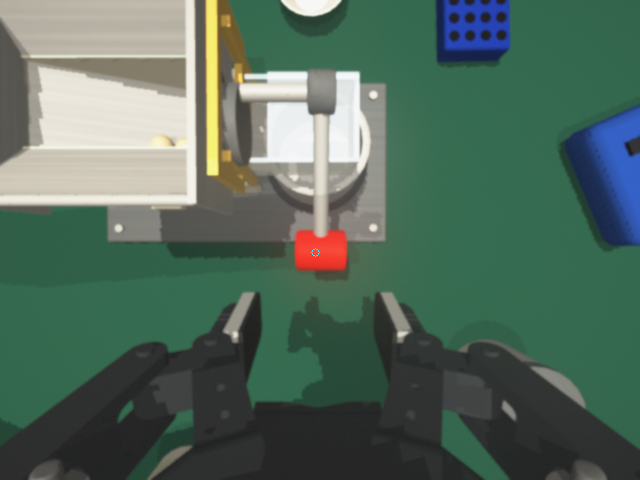

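The view shows the red barrel at (321,251) between the jaws and the hub at (321,91), with my prediction about 3.5 mm short in x. I correct for that, grip, and swing the lever.

```bash
echo "SH=SH+.0035*XC+.001*YC" >> h.py; python3 - <<'E'
from h import *
from plant import robot
b=np.radians(15); p,e=lever(0,b)
q,_=lever(0,b); z=YC*np.sin(b)-ZC*np.cos(b)
robot.move_straight(q-.06*z,vel=.2,attitude=e); print(robot.move_straight(q,vel=.1,contact_N=8))
robot.grip(0.,60); s=robot.sense(); print(s["opening"],s["gripper_force"],s["wrist_force"].round(1),s["t"])
if s["opening"]>.25:
  for d in range(10,121,10):
    robot.move_straight(lever(np.radians(d),b)[0],vel=.08)
    s=robot.sense()
    if d%20==0: print(d,s["wrist_force"].round(1),s["opening"].round(3),s["t"],(s["tcp_pos"]-lever(np.radians(d),b)[0]).round(4))
  robot.sleep(1.)
  f=robot.grab_frame("scene"); np.savez("pics/s6.npz",**f); t=robot.grab_frame("top"); np.savez("pics/t6.npz",**t)
  o=np.hstack([cv2.resize(f["image"][150:360,200:360],(400,525)),cv2.resize(t["image"][200:350,300:420],(400,525))])
  cv2.imwrite("pics/s6.png",o[...,::-1])
E
```

```text
False
0.40967172873796487 61.623430252075195 [-3.5 -1.   5.5] 26.5667Traceback (most recent call last):
  File "<stdin>", line 11, in <module>
AttributeError: 'float' object has no attribute 'round'
```

```bash
python3 - <<'E'
from h import *
from plant import robot
b=np.radians(15)
for d in range(30,121,10):
    robot.move_straight(lever(np.radians(d),b)[0],vel=.08)
    s=robot.sense()
    if d%20==0: print(d,s["wrist_force"].round(1),round(float(s["opening"]),3),s["t"],(s["tcp_pos"]-lever(np.radians(d),b)[0]).round(4))
robot.sleep(1.)
f=robot.grab_frame("scene"); np.savez("pics/s6.npz",**f); t=robot.grab_frame("top"); np.savez("pics/t6.npz",**t)
o=np.hstack([cv2.resize(f["image"][150:360,200:360],(400,525)),cv2.resize(t["image"][200:350,300:420],(400,525))])
cv2.imwrite("pics/s6.png",o[...,::-1])
E
```

```text
40 [ 2.1  4.4 -4.7] 0.412 28.0667 [-0.      0.0011 -0.0003]
60 [ 3.1  3.9 -7.3] 0.409 28.8167 [-0.0001  0.0004 -0.0008]
80 [  3.6   1.5 -11.8] 0.411 29.5667 [-0.0004 -0.001  -0.0009]
100 [-2.1 -5.4 -5. ] 0.412 30.3167 [-0.0003 -0.0007  0.0004]
120 [-4.7 -6.3  0.4] 0.408 31.0667 [-0.0004 -0.0015  0.0009]
```

View pics/s6.png

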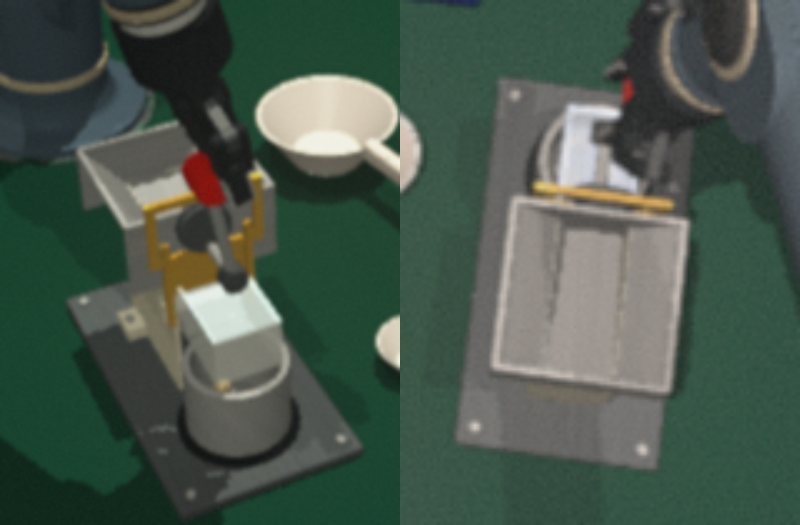

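```bash
python3 - <<'E'
from h import *
for n,c0 in (("scene0",(252,293)),("s6",(282,222))):
    f=dict(np.load(f"pics/{n}.npz")); im=f["image"].astype(int)
    m=(im[...,0]>2*im[...,1])&(im[...,0]>2*im[...,2])&(im[...,0]>60)
    mm,s,c=blob(m,c0); x,y,w,h,_=s
    d=np.r_[(c[0]-f["cx"])/f["fx"],(c[1]-f["cy"])/f["fy"],1]@f["R"]; o=-f["R"].T@f["t"]
    P=o+d*(((SH-o)@XC)/(d@XC)); r=P-SH; y_,z_=r@YC,r[2]
    print(n,s,c,"y,z",y_,z_,"phi",np.degrees(np.arctan2(z_,-y_))+30,"R",np.hypot(y_,z_))
    g=SH+.105*(ZC if n=="s6" else (-YC*np.cos(np.pi/6)-ZC*.5)); print("pred centre px",proj(f,g),"hub",proj(f,SH))
    cv2.imwrite(f"pics/m_{n}.png",mm.astype(np.uint8)*255)
from plant import robot
s=robot.sense(); b=np.radians(15); z=YC*np.sin(b)-ZC*np.cos(b); r=np.array(s["tcp_pos"])-.008*z-SH
print("tcp-based y,z",r@YC,r[2],s["tcp_rot"],lever(0,b)[1])
f=dict(np.load("pics/s6.npz")); cv2.imwrite("pics/z6.png",cv2.resize(f["image"][195:320,250:350],(640,800))[:600,:,::-1])
E
```

```text
scene0 [243 283  20  22 305] [252.0295082  293.58360656] y,z -0.08998606251735679 -0.05377813695680883 phi -0.8636962166331692 R 0.10483119508010454
pred centre px [[251.53184213 293.26550178]] hub [[292.10944858 260.25505603]]
s6 [273 210  17  23 234] [280.96581197 221.4957265 ] y,z -0.018447247082240714 0.10227152779842202 phi 109.77520502872419 R 0.10392192416971814
pred centre px [[289.93071324 217.74885651]] hub [[292.10944858 260.25505603]]
tcp-based y,z -0.001524896616026407 0.10586847959512191 [-3.14016542 -0.26022653  1.4577299 ] [ 3.14159265 -0.26179939  1.45979633]
```

View pics/z6.png

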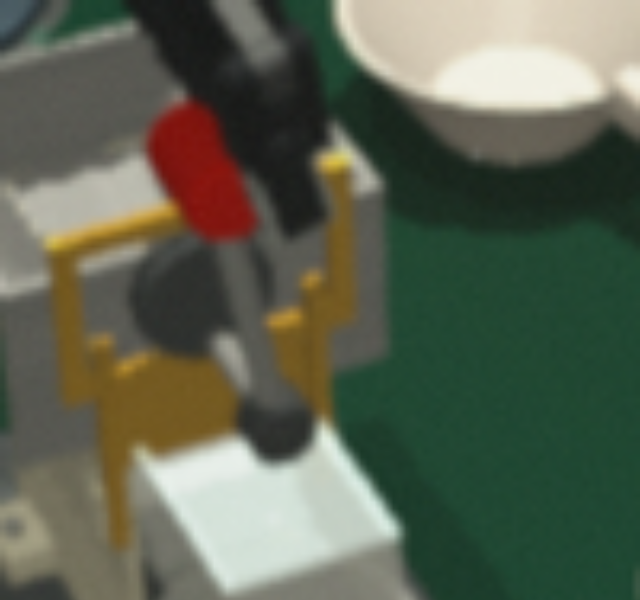

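The barrel has slipped sideways in the pads and the lever is about 8° short. In the crop the bar runs from the hub at (275,425) to (235,240), which is left of vertical. I tighten the grip and turn the tool rigidly about the shaft, then check the barrel's left edge against the upright position.

```bash
cat >> h.py <<'E'
def edge(f,phi):
    al=np.radians(phi)-np.pi/6; g=SH+.105*(-YC*np.cos(al)+ZC*np.sin(al)); t=np.linspace(0,2*np.pi,60)
    X=np.vstack([g+k*XC+.015*(np.outer(np.cos(t),YC)+np.outer(np.sin(t),ZC)) for k in(-.018,.018)])
    u=proj(f,X); return np.r_[u.min(0),u.max(0)].round(1)
def bbox(f,c0):
    im=f["image"].astype(int); m=(im[...,0]>1.8*im[...,1])&(im[...,0]>1.8*im[...,2])&(im[...,0]>60)
    n,l,s,c=cv2.connectedComponentsWithStats(m.astype(np.uint8)); k=[i for i in range(1,n) if s[i,4]>60 and np.hypot(*(c[i]-c0))<25]
    return [(s[i,0],s[i,1],s[i,0]+s[i,2],s[i,1]+s[i,3],s[i,4]) for i in k]
def turn(robot,deg):
    s=robot.sense(); R=Ro.from_rotvec(-XC*np.radians(deg)); p=np.array(s["tcp_pos"])-SH
    q=SH+R.apply(p); e=(R*Ro.from_euler("xyz",s["tcp_rot"])).as_euler("xyz"); robot.move_straight(q,vel=.03,attitude=e)
E
python3 - <<'E'
from h import *
from plant import robot
f0=dict(np.load("pics/scene0.npz")); print("rest",edge(f0,0),bbox(f0,(252,293)))
f=dict(np.load("pics/s6.npz")); print("was",bbox(f,(282,222))); 
for ph in(108,112,116,120,124): print(ph,edge(f,ph))
robot.grip(0.,110); f=robot.grab_frame("scene"); print("gripped",bbox(f,(284,222)))
p0=np.array(robot.sense()["tcp_pos"]); turn(robot,4); f=robot.grab_frame("scene"); s=robot.sense()
print("after",bbox(f,(286,222)),s["wrist_force"].round(1),s["tcp_pos"]-p0,s["opening"],s["t"])
np.savez("pics/s7.npz",**f)
E
```

```text
rest [241.4 281.9 261.8 304.8] [(np.int32(243), np.int32(283), np.int32(263), np.int32(305), np.int32(314))]
was [(np.int32(273), np.int32(210), np.int32(290), np.int32(233), np.int32(241))]
108 [268.3 210.  290.5 233.7]
112 [271.8 208.4 294.  232.1]
116 [275.3 207.1 297.5 230.8]
120 [278.9 206.  301.1 229.6]
124 [282.5 205.1 304.7 228.7]
gripped [(np.int32(273), np.int32(210), np.int32(290), np.int32(233), np.int32(242))]
after [(np.int32(276), np.int32(209), np.int32(293), np.int32(231), np.int32(250))] [-2.5 -5.6 -6.8] [ 0.00058073  0.00594885 -0.00020529] 0.399619408278414 32.8167
```

```bash
python3 - <<'E'
from h import *
from plant import robot
turn(robot,4.7); robot.sleep(1.0); f=robot.grab_frame("scene"); s=robot.sense()
print(bbox(f,(288,222)),s["wrist_force"].round(1),s["opening"],s["t"]); np.savez("pics/s8.npz",**f)
# yoke top height via brass pixels: compare lift with start
f0=dict(np.load("pics/scene0.npz"))
def br(f):
    h=cv2.cvtColor(f["image"],cv2.COLOR_RGB2HSV); m=(abs(h[...,0].astype(int)-21)<6)&(h[...,1]>120)&(h[...,2]>90); m[:200]=0;m[290:]=0;m[:,:240]=0;m[:,325:]=0
    v,u=np.nonzero(m); return u.min(),v[u<u.min()+5].min(),u.max(),v[u>u.max()-5].min()
O=np.array([*M,0])+.0595*XC
for g,z in((f0,.204),(f,.231)): print("brass",br(g),"pred corners",[proj(g,O+.01*XC+k*YC+z*ZC)[0].round(0) for k in(-.051,.051)])
# balls: sand coloured pixels in the jar (scene), none in hopper (top)
t=robot.grab_frame("top"); 
def sand(g,x0,x1,y0,y1):
    h=cv2.cvtColor(g["image"],cv2.COLOR_RGB2HSV)[y0:y1,x0:x1]; return int(((h[...,0]>11)&(h[...,0]<26)&(h[...,1]>60)&(h[...,1]<150)&(h[...,2]>120)).sum())
t4=dict(np.load("pics/t4.npz")); print("hopper sand before/now",sand(t4,335,380,264,310),sand(t,335,380,264,310))
E
```

```text
[(np.int32(280), np.int32(207), np.int32(297), np.int32(230), np.int32(264))] [-0.7 -5.  -5.6] 0.4014978590634576 34.2583
brass (np.int64(258), np.int64(241), np.int64(305), np.int64(229)) pred corners [array([258., 244.]), array([304., 230.])]
brass (np.int64(258), np.int64(231), np.int64(304), np.int64(231)) pred corners [array([257., 233.]), array([304., 219.])]
hopper sand before/now 153 0
```

```bash
python3 - <<'E'
from h import *
from plant import robot
robot.sleep(1.5); f=robot.grab_frame("scene"); print(bbox(f,(288,222)),robot.sense()["wrist_force"].round(1))
t=robot.grab_frame("top")
def sandc(g,z=((200,430),(200,340))):
    h=cv2.cvtColor(g["image"],cv2.COLOR_RGB2HSV); m=((h[...,0]>11)&(h[...,0]<26)&(h[...,1]>60)&(h[...,1]<150)&(h[...,2]>120)).astype(np.uint8)
    n,l,s,c=cv2.connectedComponentsWithStats(m); return [(c[i].round(0).tolist(),int(s[i,4])) for i in range(1,n) if s[i,4]>7 and z[0][0]<c[i][0]<z[0][1] and z[1][0]<c[i][1]<z[1][1]]
print("top",sandc(t)); print("scene",sandc(f,((200,480),(190,360))))
im=t["image"].astype(int); m=(im.min(-1)>110); m[:,:207]=0; b,s,c=blob(m,(212,237)); print("cass blob",s,c)
f0=dict(np.load("pics/top0.npz"));m=(f0["image"].min(-1)>110); m[:,:207]=0; print("orig",blob(m,(212,237))[1:])
E
```

```text
[(np.int32(280), np.int32(207), np.int32(296), np.int32(230), np.int32(264))] [-1.8 -4.4 -4.9]
top [([360.0, 256.0], 162)]
scene [([437.0, 203.0], 58), ([268.0, 229.0], 37), ([267.0, 234.0], 20), ([475.0, 255.0], 41), ([275.0, 266.0], 28), ([289.0, 304.0], 19)]
cass blob [ 207  217   38   57 1305] [226.08659004 238.26743295]
orig (array([ 207,  217,   39,   56, 1310], dtype=int32), array([226.2870229 , 237.99083969]))
```

```bash
python3 -c "
from plant import robot
print(robot.close_job())"
```

```text
the job is handed in; nothing more can be done
None
```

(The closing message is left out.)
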